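Put the garlic away in the food box and snap its cover on

TASK

Put the garlic bulb into the open food box, then close the box so that it can go into the fridge without smelling: set the cover on its mouth and press it straight down until the clips at both ends have snapped under the rim and the cover is fully home. Feel for the snap and do not force it, for the stoneware chips if you press much harder than the clips need; leave the box standing on the worktop and the other things where they are.

Things in the scene. Friction and masses are not known exactly. Their poses are not given: they have to be found in the camera images.
- food_box: White stoneware food box, open at the top, rectangular with rounded corners, loose on the worktop, about 0.6 kg. 160 (x) by 120 (y) mm over its rim, 96 mm high; inside 142 by 102 mm, 83 mm deep, walls 4 mm. Origin: centre of its underside; x along its length, z up. It stands on a soft dark silicone foot, 8 mm high, that yields a few mm when pressed and springs back.
- box_rim (a point): Centre of the box's mouth, level with the top of the rim, 96 mm above the underside; axes as the box. The rim is a flange 5 mm thick and 5 mm wide round the outside of the top; its outer edge slopes outward from top to bottom and is undercut square beneath.
- box_floor (a point): Centre of the inner floor of the box, 13 mm above its underside.
- cover_grip (a point): Point on the grip bar of the cover, a grey plastic lid, 0.2 kg, that starts right way up on the worktop, this point 40 mm above it. Bar: 64 mm along x, 20 wide in y, 28 high; its top is 12 mm above this point, the plate's top 16 mm below. Plate: 160 (x) by 120 (y) by 6 mm. Axes: x along the cover's length, z up.
- cover_underside (a point): Centre of the underside of the cover's plate (22 mm below cover_grip, same axes). Below it a plug 138 by 98 mm, 18 mm deep, bevelled at its foot, fits the box's mouth with 2 mm play all round, either way round, cover length along box length. Fully home, this point meets box_rim; with the clips only resting on the rim it is about 8 to 10 mm above it.
- clip_1 (a joint): Angle, rad, of the rigid clip arm at the cover's +x end: 0 hanging straight (free or snapped), up to 0.5 outward; sprung inward. 44 mm wide, hinged on top of the plate, it reaches 17 mm below the plate's underside to an inward hook, sloped below, that overlaps the rim 3 mm. It rides out about 0.2 rad over the rim and snaps under it 1.5 mm before the cover is home.
- clip_2 (a joint): The same for the arm at the cover's -x end. Pressed over the middle of the cover, the two clips need about 10 to 20 N together, growing until they snap; then the force drops and rises again as the plate meets the rim. One clip may snap before the other. Above 35 N between cover and box the rim chips.
- garlic_centre (a point): Centre of the loose garlic bulb, 53 mm across and 53 mm high, white, 0.03 kg; 26 mm above its underside.
- onion: Bystander: a red onion, 84 mm, behind the work on the left. Origin: underside.
- mug: Bystander: a striped mug, 88 mm across, 92 mm high, behind the work on the right. Origin: underside.
- tin: Bystander: a food tin, 75 mm across, 58 mm high, behind the box. Origin: underside.
Not all that is in view belongs to the job. What is shaped like the food_box but yellow is not meant. Leave any black look-alike of the part that bears garlic_centre alone.

How it is judged:
By the outcome, as a careful person would: the job done as asked, in the order asked, and still so for the second after the job is handed in, with the robot touching nothing.
It also fails if it takes over 72 s, if anything falls off the work surface, if the arm or the gripper's body presses on something with over 40 N, if the wrist force passes 120 N, or if a joint passes its speed limit or range.

ROBOT

A 6-joint arm with a two-finger parallel gripper is mounted at the origin on the work surface; the furniture and walls round the work are solid. World frame = base frame: x ahead of the robot, y to its left, z up, the work surface at z = 0. Lengths are in m, angles in rad, forces in N, time in s.
With the tool pointing down it reaches from about 0.3 to 0.775 m from the base axis. Payload 14.6 kg.
Tool frame: the origin (TCP) lies between the finger pads; the fingertips stand 14 mm ahead of it and the grasp point (between the pads) lies 5 mm behind it; z points along the fingers, y is the line along which they close (so a half turn about z gives the same grasp; the last joint's range is limited). The gripper opens to 94 mm and grips with 3 to 60 N. Pads are 16 mm wide; open, the fingers measure 119 mm over their backs; the gripper's body (75 mm by 177 mm) begins 78 mm behind the grasp point.
Start: joints at [-1.264, 0.3, 1.521, -0, 1.321, -0.067], TCP at [0.201, -0.512, 0.219] pointing down, gripper open.
Joint ranges: [-3.03, 3.03], [-0.79, 2.21], [0.23, 2.52], [-1.04, 4.18], [0, 3.07], [-2.55, 2.55]. Speed limits (rad/s): [2.22, 2.22, 2.57, 3.14, 3.14, 3.14].

INTERFACE

Orientations are given as [roll, pitch, yaw] about the fixed x, y, z axes, in that order (R = Rz(yaw) Ry(pitch) Rx(roll)).
In Python, from station import ctrl gives the robot as it stands. The module is installed in compiled form; this text tells all that it offers.
- The arm moves only by the tool move_arm, never from a script. Its argument "targets" is a list of rows, each a list of 7 numbers: the opening, from -1 (shut) to 1 (fully open), then the shift along the tool's x, y, z in units of 50 mm (1.0 is 50 mm), then the turn, a rotation vector about the tool's x, y, z in rad. A call has 1 to 12 rows; each row is the pose to reach, as a shift and turn from the pose commanded when the call began, along the tool's axes at that moment; what a row does not reach only later rows make up. A row lasts 1/10 s, in which the tool goes at most 50 mm and 8.59 degrees, less where a joint would pass 70% of its speed; a pose out of reach is approached as far as the arm can. A call with a gripper value outside its range is refused whole. The fingers move at their own pace and stop on an object; "grip_force" is the grip in N (left out, the last holds). Time passes only in rows, so rows that repeat a pose let the fingers close. It gives the time, the measured TCP pose, the force, the opening and the grip force at its end, in the units of the state.
- ctrl.get_obs(): the state, without advancing time (a new reading comes with each control period).
- ctrl.camera(name): name is "scene" or "top" or "wrist"; returns (picture, depth): 480x640x3 uint8, red, green, blue; 480x640 float32, m along the optical axis (not along the pixel's ray), 0 where there is no reading.
- ctrl.camera_params(name): a dict with "intrinsics" (3x3 intrinsics, pixels), "rvec" (rotation vector, rad) and "tvec" (3), from world to camera coordinates, as OpenCV has them; the wrist camera has in their place "T_tool_cam" (4x4, takes a point from camera to tool coordinates, whose origin is the TCP and whose axes are the flange's). Camera axes: x right, y down, z forward; pixel columns grow to the right and rows downward; lengths in m; the calibration is good to about 2 mm. A picture is of the moment at which its call begins: read the wrist's pose just before it. camera_params takes no time and is no camera call.
- ctrl.hand_in(): hands the job in; it is judged then, once.
Trained networks look in the newest picture that a camera, given by its name, has taken for a name from the list of things; names that differ only in an ending like _2 or _b are one class to them, and where a whole thing is asked for, a point or a joint stands for the part that bears it (a point fixed in the world has none). Each returns a list of dicts, best first, with "score" (0 to 1); they miss things now and then, are a little off and sometimes report something else, mostly with a low value. They report only what shows in the picture. A call takes as long as a camera call. They do not tell look-alikes from the thing itself.
- ctrl.cut_out(camera, target): "region" (480x640 bool, what is visible of it) and "point" ([column, row] in pixels, amid what is visible of it).
- ctrl.tip_of(camera, target): "point" ([column, row] in pixels: a listed point, or the origin of a listed thing).
The state is a dict: "time_s": time; "qpos": joint angles; "joint_vel": joint speeds; "tau": joint torques, N m; "ee_pos": TCP position; "eef_rot": TCP orientation; "force": force on the tool from outside, world axes, zero at the start; "moment": the same for the moment, N m; "grip_width": finger opening in m; "grip_force": force on a finger pad.
Only numpy, scipy, OpenCV 4.12 (cv2) and the standard library are available. Lean on these libraries where they do the work, as an engineer would, in place of code of your own. Each camera call takes 0.05 s, during which the arm holds its last target. There are 200 camera calls.

## Working session

There is one attempt and no reset: what is moved stays moved. The work goes in short steps, Python scripts to look and compute and a tool call to move; the robot and the scene stay as the last step left them, time stands still between calls to the robot, and variables do not carry over. Pictures are saved under pics/ and viewed, at most 13 in all, crops included, and the job is handed in when it is done.

Besides the shell and the picture viewer there is one more tool, called after "Emit:" as name([rows], argument=value, ...), one row to a line, values as JSON. move_arm: Moves the arm, as the interface text tells. Its arguments: {"type":"object","properties":{"targets":{"type":"array"},"grip_force":{"type":"number"}},"required":["targets"]}

```bash
mkdir -p pics
cat > h.py <<'E'
import numpy as np, cv2
from scipy.spatial.transform import Rotation as R
from station import ctrl
def Tcam(name,obs=None):
    p=ctrl.camera_params(name); K=np.array(p["intrinsics"])
    if name=="wrist":
        o=obs or ctrl.get_obs(); T=np.eye(4); T[:3,:3]=R.from_euler('xyz',o["eef_rot"]).as_matrix(); T[:3,3]=o["ee_pos"]
        return K,T@np.array(p["T_tool_cam"])
    T=np.eye(4); T[:3,:3]=R.from_rotvec(np.ravel(p["rvec"])).as_matrix(); T[:3,3]=np.ravel(p["tvec"])
    return K,np.linalg.inv(T)
def shot(name):
    o=ctrl.get_obs(); K,T=Tcam(name,o); im,d=ctrl.camera(name); return im,d,K,T
def cloud(d,K,T):
    v,u=np.indices(d.shape); P=np.stack([(u-K[0,2])/K[0,0]*d,(v-K[1,2])/K[1,1]*d,d],-1)
    return P@T[:3,:3].T+T[:3,3]
def ray(px,z,K,T):
    r=T[:3,:3]@np.array([(px[0]-K[0,2])/K[0,0],(px[1]-K[1,2])/K[1,1],1]); return T[:3,3]+r*(z-T[2,3])/r[2]
def save(n,im): cv2.imwrite(f"pics/{n}.png",cv2.cvtColor(np.ascontiguousarray(im),cv2.COLOR_RGB2BGR))
E
python3 - <<'E'
from h import *
o=ctrl.get_obs(); print(o["eef_rot"],o["ee_pos"],o["grip_width"])
ims=[]
for c in ["scene","top"]:
    im,d,K,T=shot(c); save(c,im); C=cloud(d,K,T); print(c,"campos",T[:3,3].round(3))
    for t in ["food_box","cover_grip","garlic_centre"]:
        for r in ctrl.cut_out(c,t)[:3]:
            m=r["region"]&(d>0); P=C[m]
            print(c,t,round(r["score"],2),np.round(r["point"]),m.sum(),np.median(P,0).round(3),P.min(0).round(3),P.max(0).round(3),im[m].mean(0).round())
E
```

```text
[-3.14047618e+00 -7.64196903e-05  3.73835711e-01] [ 0.20075986 -0.5117882   0.21890774] 0.0941082456744563
scene campos [-0.076  0.605  0.797]
scene food_box 0.89 [324. 364.] 6106 [0.312 0.203 0.052] [ 0.226  0.067 -0.003] [0.435 0.296 0.1  ] [219. 194.  50.]
scene food_box 0.69 [266. 238.] 850 [0.691 0.025 0.051] [ 0.668 -0.048 -0.001] [0.745 0.054 0.061] [195. 179. 129.]
scene cover_grip 0.93 [399. 225.] 1539 [ 0.496 -0.28   0.024] [ 0.209 -0.395 -0.003] [0.589 0.09  0.377] [179. 170. 156.]
scene garlic_centre 0.84 [240. 337.] 405 [0.475 0.278 0.035] [ 0.459  0.252 -0.001] [0.506 0.297 0.054] [231. 216. 190.]
scene garlic_centre 0.56 [203. 372.] 497 [0.451 0.381 0.035] [ 0.434  0.352 -0.   ] [0.479 0.402 0.053] [44. 43. 43.]
top campos [0.365 0.018 1.49 ]
top food_box 0.94 [340. 258.] 2573 [ 0.471 -0.018  0.017] [ 0.378 -0.099 -0.002] [0.561 0.067 0.106] [238. 236. 231.]
top food_box 0.78 [253. 320.] 2783 [0.298 0.217 0.017] [ 0.217  0.12  -0.008] [0.378 0.315 0.106] [231. 225. 112.]
top cover_grip 0.92 [437. 248.] 2468 [ 0.501 -0.291  0.025] [ 0.412 -0.364 -0.004] [ 0.593 -0.223  0.06 ] [232. 224. 209.]
top garlic_centre 0.83 [200. 260.] 239 [0.459 0.372 0.038] [0.435 0.35  0.017] [0.483 0.399 0.053] [49. 47. 45.]
top garlic_centre 0.59 [238. 249.] 243 [0.483 0.269 0.038] [ 0.461  0.247 -0.005] [0.512 0.299 0.055] [235. 225. 201.]
top garlic_centre 0.55 [443. 277.] 104 [ 0.423 -0.311  0.029] [ 0.412 -0.333 -0.   ] [ 0.434 -0.289  0.039] [207. 197. 182.]
```

View pics/top.png

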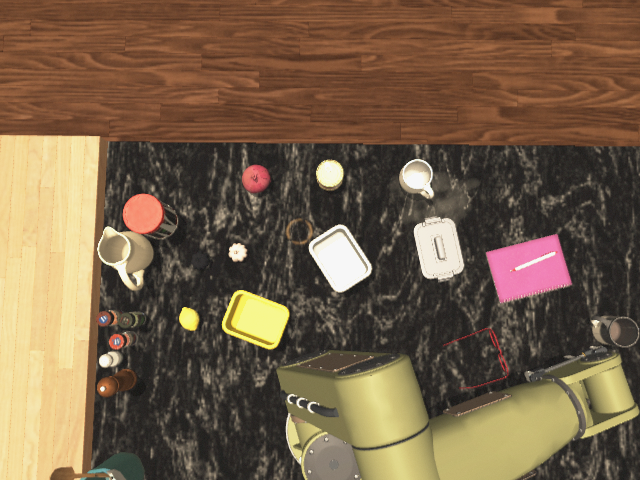

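View pics/scene.png

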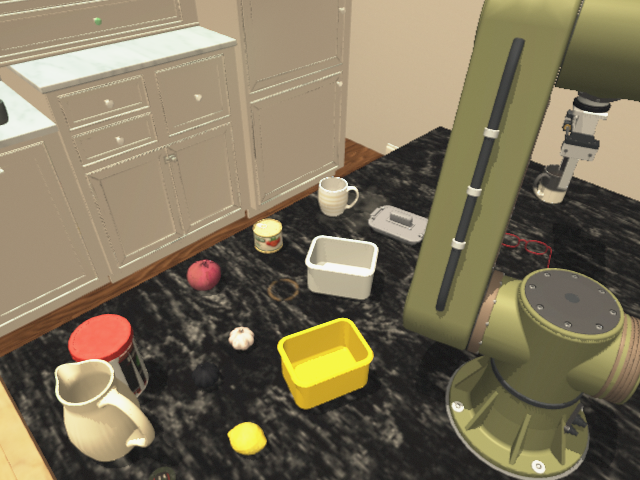

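In the top picture, the garlic candidates are the white bulb at (237,252), the black look-alike at (202,260) and the cover's end at (443,277), which is a false detection. The box candidates are white at (340,258) and yellow at (255,320). The cover is at (438,248). By the description I choose the white bulb and the white box. Next comes a crop to check this, along with rough poses.

```bash
cat >> h.py <<'E'
def goal(x,y,z,yaw,o=None):
    o=o or ctrl.get_obs(); A=R.from_euler('xyz',o["eef_rot"]); B=R.from_euler('xyz',[np.pi,0,yaw])
    s=A.inv().apply(np.array([x,y,z])-o["ee_pos"])/.05; r=(A.inv()*B).as_rotvec()
    print("goal shift",s.round(3),"rot",r.round(3),"rows>=",np.ceil(max(np.linalg.norm(s),np.linalg.norm(r)/.15)))
def rect(P):
    (c,(w,h),a)=cv2.minAreaRect((P[:,:2]*1000).astype(np.float32)); 
    if w<h: w,h,a=h,w,a+90
    a=(a+90)%180-90
    return np.array(c)/1000,(round(w,1),round(h,1)),np.radians(a).round(3)
E
python3 - <<'E'
from h import *
im,d,K,T=shot("top"); C=cloud(d,K,T)
def reg(x0,x1,y0,y1,z0,z1):
    return C[(C[...,0]>x0)&(C[...,0]<x1)&(C[...,1]>y0)&(C[...,1]<y1)&(C[...,2]>z0)&(C[...,2]<z1)]
b=reg(.36,.58,-.12,.09,.085,.13); print("rim",rect(b),np.percentile(b[:,2],[5,50,95]).round(4))
p=reg(.4,.6,-.38,-.2,.012,.035); print("plate",rect(p),np.median(p[:,2]))
g=reg(.4,.6,-.38,-.2,.038,.07); print("bar",rect(g),np.median(g[:,2]))
q=reg(.45,.52,.23,.32,.012,.08); print("garlic",rect(q),q[:,2].max())
save("crop",cv2.resize(im[220:300,190:470],None,fx=2.8,fy=2.8,interpolation=cv2.INTER_CUBIC))
goal(.49,-.25,.30,-.2)
goal(.47,-.2,.30,0.37)
print(ctrl.camera_params("wrist")["T_tool_cam"], ctrl.camera_params("wrist")["intrinsics"])
E
```

```text
rim (array([ 0.46705682, -0.01553274]), (159.7, 120.1), np.float64(0.578)) [0.0896 0.0965 0.1018]
plate (array([ 0.50143204, -0.29087952]), (179.6, 141.0), np.float64(0.045)) 0.02535027739298068
bar (array([ 0.47796124, -0.30766486]), (113.1, 50.9), np.float64(0.079)) 0.052466497969524184
garlic (array([0.48514459, 0.26989172]), (51.8, 48.0), np.float64(-0.804)) 0.05579276142888889
goal shift [ 7.298 -2.766 -1.612] rot [-0.     0.     0.574] rows>= 8.0
goal shift [ 7.29  -3.843 -1.612] rot [-0.     0.     0.004] rows>= 9.0
[[-2.79553866e-05 -9.57298576e-01 -2.89101083e-01  8.49053516e-02]
 [ 9.99999940e-01  7.34549933e-05 -3.39928666e-04 -5.36976851e-04]
 [ 3.46649146e-04 -2.89101075e-01  9.57298516e-01 -1.64405714e-01]
 [ 0.00000000e+00  0.00000000e+00  0.00000000e+00  1.00000000e+00]] [[341.20687051   0.         324.75436192]
 [  0.         341.20687051 240.07317173]
 [  0.           0.           1.        ]]
```

View pics/crop.png

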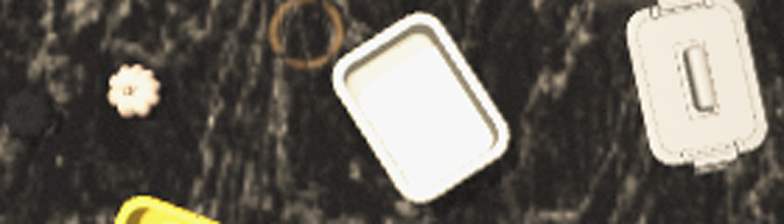

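The crop shows the white bulb at about (133,92), the black one at (30,115), the white box at (420,108) and the cover at (700,85). The choice is confirmed. I'll look at the cover from near on the way.

Emit:
move_arm([
  [1,0.8,-0.4,-0.2,0,0,0.05],
  [1,1.6,-0.7,-0.4,0,0,0.1],
  [1,2.4,-1.0,-0.6,0,0,0.15],
  [1,3.2,-1.3,-0.6,0,0,0.2],
  [1,4.0,-1.6,-0.6,0,0,0.25],
  [1,4.8,-1.9,-0.6,0,0,0.3],
  [1,5.6,-2.1,-0.6,0,0,0.35],
  [1,6.4,-2.1,-0.6,0,0,0.37],
  [1,7.2,-2.0,-0.6,0,0,0.37],
  [1,7.2,-2.0,-0.6,0,0,0.37],
  [1,7.2,-2.0,-0.6,0,0,0.37],
])

```text
time_s: 1.55
ee_pos: [0.4996, -0.2871, 0.2489]
eef_rot: [-3.141, 0.001, 0.005]
force: [0.0, 0.3, 0.6]
grip_width: 0.0942
grip_force: 0.0
```

Run:
```python
from h import *
o=ctrl.get_obs(); print(o["ee_pos"],o["eef_rot"],o["force"],abs(np.array(o["joint_vel"])).max())
im,d,K,T=shot("wrist"); save("w1",im); C=cloud(d,K,T)
def reg(x0,x1,y0,y1,z0,z1):
    return C[(d>0)&(C[...,0]>x0)&(C[...,0]<x1)&(C[...,1]>y0)&(C[...,1]<y1)&(C[...,2]>z0)&(C[...,2]<z1)]
p=reg(.36,.64,-.42,-.16,.015,.032); print("plate",rect(p),np.percentile(p[:,2],[5,50,95]))
g=reg(.4,.6,-.36,-.22,.044,.07); print("bar",rect(g),np.percentile(g[:,2],[5,50,95]),len(g))
for t in ["cover_grip","cover_underside","clip_1","clip_2"]:
    for r in ctrl.tip_of("wrist",t)[:2]: print(t,round(r["score"],2),r["point"],ray(r["point"],dict(cover_grip=.04,cover_underside=.018).get(t,.02),K,T).round(4))
```

```text
[ 0.49958925 -0.28712811  0.24892278] [-3.14119555e+00  8.57200746e-04  5.04298759e-03] [0.03416136 0.26841641 0.63084728] 0.029465249477033245
plate (array([ 0.50240134, -0.29260822]), (171.1, 120.2), np.float64(0.204)) [0.02095193 0.02252187 0.02868532]
bar (array([ 0.50299902, -0.29256686]), (63.6, 20.0), np.float64(0.204)) [0.04621759 0.05049746 0.0521904 ] 995
cover_grip 0.67 [333.2, 212.5] [ 0.5035 -0.2957  0.04  ]
cover_underside 0.84 [329.4, 209.1] [ 0.5028 -0.2918  0.018 ]Traceback (most recent call last):
  File "<stdin>", line 9, in <module>
ValueError: it knows: box_floor, box_rim, cover_grip, cover_underside, food_box, garlic_centre, mug, onion, tin
```

View pics/w1.png

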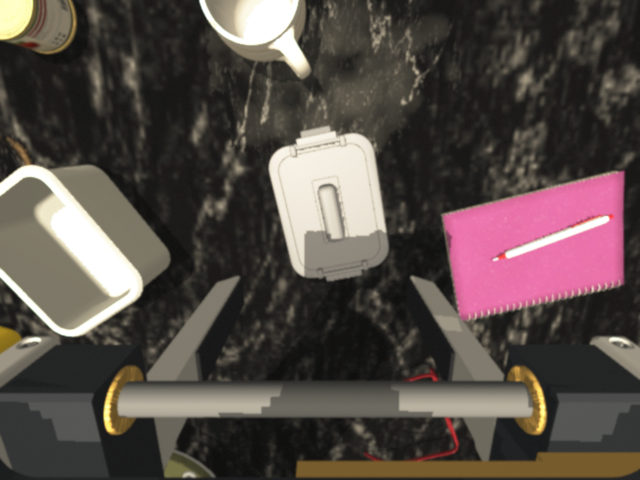

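Wrist view: the cover lies centred near (329,205) and its bar fits 63.6 x 20 mm, with the grip at (0.503,-0.293) and yaw 0.204. Now to the garlic, with the fingers turned to lie along the box length.

Emit:
move_arm([
  [1,0,-0.93,0,0,0,-0.145],
  [1,0,-1.86,0,0,0,-0.29],
  [1,0,-2.79,0,0,0,-0.435],
  [1,0,-3.72,0,0,0,-0.58],
  [1,0,-4.65,0,0,0,-0.725],
  [1,0,-5.58,0,0,0,-0.87],
  [1,0,-6.51,0,0,0,-1.015],
  [1,-0.1,-7.44,0.1,0,0,-1.16],
  [1,-0.2,-8.37,0.2,0,0,-1.305],
  [1,-0.3,-9.3,0.3,0,0,-1.45],
  [1,-0.3,-10.23,0.6,0,0,-1.595],
  [1,-0.3,-11.1,1.0,0,0,-1.74],
])

```text
time_s: 2.9
ee_pos: [0.4823, 0.2688, 0.2003]
eef_rot: [3.139, -0.001, 1.749]
force: [0.7, 0.6, -0.5]
grip_width: 0.0941
grip_force: 0.0
```

Emit:
move_arm([
  [1,0,0,0,0,0,-0.145],
  [1,0,0,0,0,0,-0.29],
  [1,0,0,0,0,0,-0.41],
  [1,0,0,0,0,0,-0.41],
  [1,0,0,0,0,0,-0.41],
])

```text
time_s: 3.4
ee_pos: [0.4824, 0.2668, 0.1998]
eef_rot: [3.141, 0.0, 2.149]
force: [0.1, 0.1, -0.8]
grip_width: 0.094
grip_force: 0.0
```

Run:
```python
from h import *
o=ctrl.get_obs(); print(o["ee_pos"],o["eef_rot"],o["qpos"])
im,d,K,T=shot("wrist"); C=cloud(d,K,T)
for r in ctrl.cut_out("wrist","garlic_centre")[:3]:
    m=r["region"]&(d>0); P=C[m]; P=P[P[:,2]>.012]; print(r["score"],r["point"],im[m].mean(0).round(),rect(P),P[:,2].max(),P.mean(0).round(3))
for r in ctrl.tip_of("wrist","garlic_centre")[:2]: print(r["score"],r["point"],ray(r["point"],.026,K,T).round(4))
goal(.485,.270,.031,2.149)
```

```text
[0.48244956 0.26684849 0.19977788] [3.14110417e+00 5.15593539e-05 2.14922087e+00] [ 4.38787503e-01  3.19013093e-01  1.54281076e+00  1.76765649e-05
  1.27927790e+00 -1.39642132e-01]
0.82 [329.6, 220.5] [221. 197. 168.] (array([0.48486649, 0.27187094]), (50.2, 48.1), np.float64(0.753)) 0.05296982972739067 [0.484 0.275 0.035]
0.76 [366.7, 114.2] [39. 38. 38.] (array([0.46095395, 0.37688031]), (51.3, 51.2), np.float64(-1.124)) 0.053146861790668964 [0.46  0.376 0.035]
0.95 [367.7, 116.2] [0.4596 0.376  0.026 ]
0.81 [330.1, 219.4] [0.4846 0.2743 0.026 ]
goal shift [0.019 0.074 3.372] rot [0.    0.    0.002] rows>= 4.0
```

Emit:
move_arm([
  [1,0.05,0.1,0.8,0,0,0],
  [1,0.05,0.1,1.6,0,0,0],
  [1,0.05,0.1,2.4,0,0,0],
  [1,0.05,0.1,3.1,0,0,0],
  [1,0.05,0.1,3.48,0,0,0],
  [1,0.05,0.1,3.48,0,0,0],
  [-1,0.05,0.1,3.48,0,0,0],
  [-1,0.05,0.1,3.48,0,0,0],
  [-1,0.05,0.1,3.48,0,0,0],
  [-1,0.05,0.1,3.48,0,0,0],
  [-1,0.05,0.1,3.48,0,0,0],
  [-1,0.05,0.1,3.48,0,0,0],
], grip_force=8)

```text
time_s: 4.75
ee_pos: [0.4853, 0.2724, 0.0257]
eef_rot: [3.141, 0.0, 2.154]
force: [-0.5, -0.5, 2.6]
grip_width: 0.051
grip_force: 8.0
```

Emit:
move_arm([
  [-1,0,0,-0.4,0,0,0],
  [-1,0,0,-1.0,0,0,0],
  [-1,0,0,-1.8,0,0,0],
  [-1,0,0,-2.6,0,0,0],
  [-1,0,0,-3.4,0,0,0],
  [-1,0,0,-3.8,0,0,0],
  [-1,0,0,-3.8,0,0,0],
])

```text
time_s: 5.45
ee_pos: [0.486, 0.2727, 0.2184]
eef_rot: [3.137, 0.001, 2.154]
force: [-0.1, -0.2, -0.7]
grip_width: 0.0511
grip_force: 8.0
```

Run:
```python
from h import *
o=ctrl.get_obs(); print(o["ee_pos"],o["eef_rot"],o["grip_width"],o["grip_force"])
goal(.467,-.0155,.21,2.149)
```

```text
[0.48596734 0.27274906 0.21841702] [3.13651651e+00 6.97289721e-04 2.15380439e+00] 0.05107251029642723 7.999920342117548
goal shift [-4.604 -3.491  0.154] rot [0.005 0.001 0.005] rows>= 6.0
```

Emit:
move_arm([
  [-1,-0.4,-0.3,0,0,0,0],
  [-1,-1.0,-0.8,0,0,0,0],
  [-1,-1.7,-1.3,0,0,0,0],
  [-1,-2.4,-1.8,0,0,0,0],
  [-1,-3.1,-2.4,0,0,0,0],
  [-1,-3.8,-2.9,0,0,0,0],
  [-1,-4.3,-3.3,0,0,0,0],
  [-1,-4.6,-3.5,0,0,0,0],
  [-1,-4.6,-3.5,0,0,0,0],
  [-1,-4.6,-3.5,0,0,0,0],
])

```text
time_s: 6.45
ee_pos: [0.4654, -0.0158, 0.2144]
eef_rot: [-3.141, -0.001, 2.153]
force: [-0.3, -0.3, 0.2]
grip_width: 0.0512
grip_force: 8.0
```

Run:
```python
from h import *
o=ctrl.get_obs(); print(o["ee_pos"],o["eef_rot"],o["grip_width"],o["grip_force"])
im,d,K,T=shot("wrist"); C=cloud(d,K,T); save("w2",im)
m=(d>0)&(abs(C[...,0]-.467)<.13)&(abs(C[...,1]+.015)<.13)&(C[...,2]>.088)&(C[...,2]<.108)
P=C[m]; print(rect(P),np.percentile(P[:,2],[5,50,95]),len(P))
for r in ctrl.tip_of("wrist","box_rim")[:2]: print(r["score"],r["point"],ray(r["point"],.096,K,T).round(4))
for r in ctrl.tip_of("wrist","box_floor")[:2]: print(r["score"],r["point"],ray(r["point"],.013,K,T).round(4))
```

```text
[ 0.46536601 -0.01581356  0.21444539] [-3.14051474e+00 -1.11818891e-03  2.15303077e+00] 0.05119496424361758 8.000038841273636
(array([ 0.46622565, -0.01296212]), (160.3, 115.9), np.float64(0.572)) [0.09079282 0.09474665 0.09621651] 4517
0.78 [325.2, 240.9] [ 0.4663 -0.0161  0.096 ]
0.82 [327.4, 218.8] [ 0.4682 -0.0146  0.013 ]
```

View pics/w2.png

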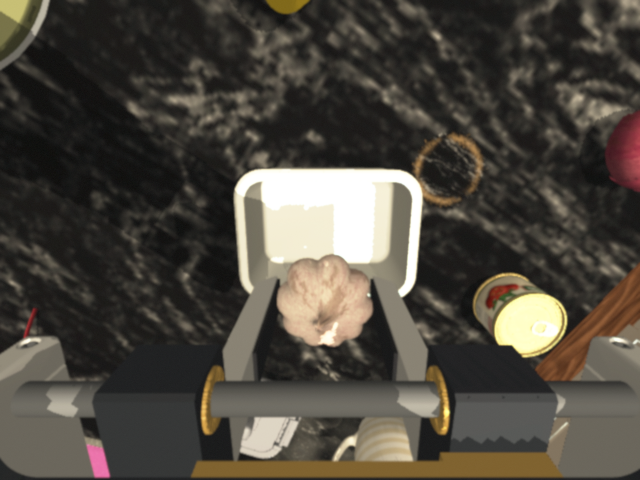

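Wrist view: the garlic is held at (325,300) and the box mouth is centred near (328,230), with the tool axes along the box. Lower it to just above the floor and release.

Emit:
move_arm([
  [-1,0,0,0.7,0,0,0],
  [-1,0,0,1.4,0,0,0],
  [-1,0,0,2.1,0,0,0],
  [-1,0,0,2.7,0,0,0],
  [-1,0,0,3.2,0,0,0],
  [-1,0,0,3.42,0,0,0],
  [-1,0,0,3.42,0,0,0],
  [-1,0,0,3.42,0,0,0],
])

```text
time_s: 7.4
ee_pos: [0.4663, -0.0158, 0.0454]
eef_rot: [3.141, 0.001, 2.154]
force: [0.7, 0.1, -1.0]
grip_width: 0.0512
grip_force: 8.0
```

Emit:
move_arm([
  [0.4,0,0,0,0,0,0],
  [0.4,0,0,0,0,0,0],
  [0.4,0,0,0,0,0,0],
  [0.4,0,0,0,0,0,0],
  [0.4,0,0,-0.4,0,0,0],
  [0.4,0,0,-1.2,0,0,0],
  [0.4,0,0,-2.0,0,0,0],
  [0.4,0,0,-2.8,0,0,0],
  [0.4,0,0,-3.6,0,0,0],
  [0.4,0,0,-4.2,0,0,0],
  [0.4,0,0,-4.2,0,0,0],
  [0.4,0,0,-4.2,0,0,0],
])

```text
time_s: 8.6
ee_pos: [0.4656, -0.0161, 0.2544]
eef_rot: [3.141, 0.0, 2.154]
force: [0.4, 0.4, -0.7]
grip_width: 0.0657
grip_force: 0.0
```

```bash
cat > box.py <<'E'
from h import *
def fit(P):
    # outer-rim rectangle fit, robust: minAreaRect of rim-top points
    return rect(P)
for c in ["wrist","top"]:
    im,d,K,T=shot(c); C=cloud(d,K,T)
    m=(d>0)&(abs(C[...,0]-.467)<.13)&(abs(C[...,1]+.015)<.13)&(C[...,2]>(.089 if c=="wrist" else .08))&(C[...,2]<.12)
    P=C[m]; print(c,rect(P),np.percentile(P[:,2],[5,50,95]).round(4),len(P))
    if c=="wrist": save("w3",im)
    for t,z in [("box_rim",.096),("box_floor",.013),("garlic_centre",.039)]:
        for r in ctrl.tip_of(c,t)[:1]: print(t,r["score"],r["point"],ray(r["point"],z,K,T).round(4))
E
python3 - <<'E'
from h import *
o=ctrl.get_obs(); print(o["ee_pos"],o["eef_rot"],o["grip_width"],o["grip_force"],o["force"])
exec(open("box.py").read())
E
```

```text
[ 0.46561    -0.01605517  0.2543942 ] [3.14113924e+00 3.69937285e-04 2.15369916e+00] 0.06574086208456478 0.0 [ 0.40726505  0.41706123 -0.65892357]
wrist (array([ 0.46781647, -0.01507915]), (160.4, 120.1), np.float64(0.576)) [0.0909 0.0948 0.0962] 4494
box_rim 0.78 [324.1, 227.4] [ 0.4651 -0.0156  0.096 ]
box_floor 0.85 [327.1, 212.5] [ 0.4698 -0.0163  0.013 ]
garlic_centre 0.73 [326.6, 214.5] [ 0.4673 -0.0139  0.039 ]
top (array([0.46111774, 0.04492362]), (105.6, 18.4), np.float64(0.44)) [0.0915 0.0967 0.1027] 85
box_rim 0.86 [258.3, 319.1] [0.3013 0.1982 0.096 ]
box_floor 0.57 [260.1, 316.3] [0.3053 0.204  0.013 ]
garlic_centre 0.58 [197.3, 258.6] [0.4636 0.379  0.039 ]
```

View pics/w3.png

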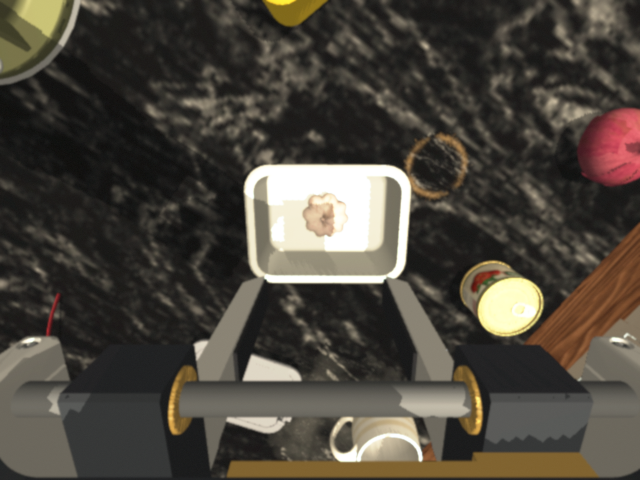

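The garlic sits mid-box at (325,215), and the rim fits 160.4 x 120.1 mm. I'll turn here to the yaw used for placing the cover and measure again, so that any camera bias cancels.

Emit:
move_arm([
  [1,0,0,0,0,0,0.145],
  [1,0,0,0,0,0,0.29],
  [1,0,0,0,0,0,0.435],
  [1,0,0,0,0,0,0.58],
  [1,0,0,0,0,0,0.725],
  [1,0,0,0,0,0,0.87],
  [1,0,0,0,0,0,1.015],
  [1,0,0,0,0,0,1.16],
  [1,0,0,0,0,0,1.305],
  [1,0,0,0,0,0,1.45],
  [1,0,0,0,0,0,1.577],
  [1,0,0,0,0,0,1.577],
])

```text
time_s: 10.2
ee_pos: [0.4657, -0.016, 0.2543]
eef_rot: [-3.141, 0.0, 0.575]
force: [0.0, -1.0, 0.3]
grip_width: 0.0939
grip_force: 0.0
```

Emit:
move_arm([
  [1,0,0,0,0,0,0],
  [1,0,0,0,0,0,0],
])

```text
time_s: 10.4
ee_pos: [0.4657, -0.016, 0.2544]
eef_rot: [-3.142, 0.0, 0.58]
force: [1.2, 0.2, 0.2]
grip_width: 0.0939
grip_force: 0.0
```

Run:
```python
from h import *
o=ctrl.get_obs(); print(o["ee_pos"],o["eef_rot"],o["joint_vel"])
im,d,K,T=shot("wrist"); C=cloud(d,K,T)
m=(d>0)&(abs(C[...,0]-.467)<.13)&(abs(C[...,1]+.015)<.13)&(C[...,2]>.089)&(C[...,2]<.12)
P=C[m]; print(rect(P),np.percentile(P[:,2],[5,50,95]).round(4),len(P))
goal(.503,-.2925,.20,.204)
```

```text
[ 0.46566059 -0.01604192  0.25440137] [-3.14157420e+00  7.22958739e-05  5.79816010e-01] [-0.00010037  0.00112758 -0.00038912  0.00073971 -0.00033303  0.01316819]
(array([ 0.46676224, -0.01498618]), (160.2, 120.4), np.float64(0.578)) [0.0909 0.0948 0.0963] 4602
goal shift [-2.401  5.036  1.088] rot [-0.     0.     0.375] rows>= 6.0
```

Emit:
move_arm([
  [1,-0.2,0.5,0,0,0,0.05],
  [1,-0.6,1.3,0.1,0,0,0.12],
  [1,-1.0,2.1,0.2,0,0,0.2],
  [1,-1.4,2.9,0.4,0,0,0.27],
  [1,-1.8,3.7,0.6,0,0,0.33],
  [1,-2.2,4.5,0.7,0,0,0.375],
  [1,-2.4,5.03,0.7,0,0,0.375],
  [1,-2.4,5.03,0.7,0,0,0.375],
  [1,-2.4,5.03,0.7,0,0,0.375],
])

```text
time_s: 11.35
ee_pos: [0.502, -0.2924, 0.219]
eef_rot: [-3.141, 0.001, 0.202]
force: [0.2, 0.1, 0.5]
grip_width: 0.0941
grip_force: 0.0
```

Run:
```python
from h import *
o=ctrl.get_obs(); print(o["ee_pos"],o["eef_rot"],o["qpos"])
im,d,K,T=shot("wrist"); C=cloud(d,K,T)
b=(d>0)&(abs(C[...,0]-.503)<.12)&(abs(C[...,1]+.293)<.12)
z=C[...,2]
p=C[b&(z>.015)&(z<.032)]; print(rect(p),np.percentile(p[:,2],[5,50,95]))
p=C[b&(z>.044)&(z<.07)]; print(rect(p),np.percentile(p[:,2],[5,50,95]),len(p))
goal(.503,-.2925,.042,.204)
```

```text
[ 0.50203497 -0.29237504  0.21897802] [-3.14087961e+00  5.44884177e-04  2.02186458e-01] [-5.90452705e-01  3.69994877e-01  1.42901544e+00  1.15433485e-04
  1.34347267e+00  7.78131293e-01]
(array([ 0.50247604, -0.29269748]), (170.7, 120.2), np.float64(0.204)) [0.02091993 0.02247063 0.02870655]
(array([ 0.50246985, -0.29241049]), (64.4, 19.0), np.float64(0.212)) [0.04662765 0.05044451 0.05203798] 1130
goal shift [0.014 0.02  3.546] rot [-0.     0.    -0.001] rows>= 4.0
```

Emit:
move_arm([
  [1,0.01,0.01,0.8,0,0,0],
  [1,0.01,0.01,1.6,0,0,0],
  [1,0.01,0.01,2.4,0,0,0],
  [1,0.01,0.01,3.1,0,0,0],
  [1,0.01,0.01,3.55,0,0,0],
  [1,0.01,0.01,3.55,0,0,0],
  [-1,0.01,0.01,3.55,0,0,0],
  [-1,0.01,0.01,3.55,0,0,0],
  [-1,0.01,0.01,3.55,0,0,0],
  [-1,0.01,0.01,3.55,0,0,0],
  [-1,0.01,0.01,3.55,0,0,0],
  [-1,0.01,0.01,3.55,0,0,0],
], grip_force=55)

```text
time_s: 12.6
ee_pos: [0.5028, -0.2927, 0.0421]
eef_rot: [3.141, -0.0, 0.202]
force: [0.6, -0.2, -0.4]
grip_width: 0.0492
grip_force: 0.0
```

Run:
```python
from h import *
o=ctrl.get_obs(); print(o)
```

```text
{'time_s': 12.6, 'qpos': array([-5.90093723e-01,  5.69896739e-01,  1.58142543e+00,  3.37505143e-06,
        9.90078237e-01,  7.78893081e-01]), 'joint_vel': array([ 0.001152  ,  0.00190785, -0.00073187,  0.00037306,  0.0010043 ,
       -0.00162576]), 'tau': array([ 4.20158508e-02, -6.21177435e+01, -2.93899369e+01,  5.46040479e-02,
       -3.89483571e-02, -3.26554828e-04]), 'ee_pos': array([ 0.50284661, -0.29270195,  0.04208599]), 'eef_rot': array([ 3.14145782e+00, -1.37058189e-04,  2.01807680e-01]), 'force': array([ 0.55148439, -0.17023285, -0.37515223]), 'moment': array([ 0.04751906, -0.01057812, -0.00303746]), 'grip_force': 0.0, 'grip_width': 0.049207509325548675}
```

Emit:
move_arm([
  [-1,0,0,0,0,0,0],
  [-1,0,0,0,0,0,0],
  [-1,0,0,0,0,0,0],
  [-1,0,0,0,0,0,0],
  [-1,0,0,0,0,0,0],
  [-1,0,0,0,0,0,0],
  [-1,0,0,0,0,0,0],
])

```text
time_s: 13.3
ee_pos: [0.5029, -0.2927, 0.0419]
eef_rot: [3.141, -0.0, 0.202]
force: [0.2, -1.1, -0.2]
grip_width: 0.0197
grip_force: 55.0
```

Run:
```python
from h import *
o=ctrl.get_obs(); print(o["ee_pos"],o["eef_rot"],o["grip_width"],o["grip_force"])
goal(.503,-.2925,.20,.204)
# offset grip->tool in tool frame
c=np.array([.5025,-.2926]); y=o["eef_rot"][2]; D=c-o["ee_pos"][:2]; print("cover centre in tool x,y",D@[np.cos(y),np.sin(y)],D@[np.sin(y),-np.cos(y)])
```

```text
[ 0.50286318 -0.29271591  0.04194439] [ 3.14148241e+00 -5.42725176e-05  2.01838124e-01] 0.019716411938644055 54.99917685985565
goal shift [ 4.000e-03 -3.000e-03 -3.161e+00] rot [ 0.    -0.    -0.002] rows>= 4.0
cover centre in tool x,y -0.0003325716755543816 -0.000186365079530045
```

Emit:
move_arm([
  [-1,0,0,-0.3,0,0,0],
  [-1,0,0,-0.9,0,0,0],
  [-1,0,0,-1.6,0,0,0],
  [-1,0,0,-2.3,0,0,0],
  [-1,0,0,-3.0,0,0,0],
  [-1,0,0,-3.5,0,0,0],
  [-1,0,0,-3.8,0,0,0],
  [-1,0,0,-3.8,0,0,0],
])

```text
time_s: 14.1
ee_pos: [0.5033, -0.2929, 0.235]
eef_rot: [3.139, -0.003, 0.202]
force: [-0.1, -0.2, -1.8]
grip_width: 0.0191
grip_force: 55.0
```

Run:
```python
from h import *
o=ctrl.get_obs(); print(o["ee_pos"],o["eef_rot"],o["grip_width"],o["force"],o["moment"])
goal(.4675,-.0148,.20,.577)
```

```text
[ 0.50329061 -0.29288925  0.23504561] [ 3.13856735e+00 -3.07227002e-03  2.01904693e-01] 0.019085027171169902 [-0.09305923 -0.20341659 -1.80406569] [0.00722435 0.02007933 0.00059415]
goal shift [ 0.412 -5.594  0.685] rot [ 0.004 -0.002 -0.375] rows>= 6.0
```

Emit:
move_arm([
  [-1,0.03,-0.4,0,0,0,-0.04],
  [-1,0.1,-1.1,0,0,0,-0.09],
  [-1,0.15,-1.8,0,0,0,-0.14],
  [-1,0.2,-2.5,0,0,0,-0.19],
  [-1,0.25,-3.2,0,0,0,-0.24],
  [-1,0.3,-3.9,0,0,0,-0.29],
  [-1,0.35,-4.6,0,0,0,-0.33],
  [-1,0.4,-5.2,0,0,0,-0.36],
  [-1,0.41,-5.58,0.3,0,0,-0.375],
  [-1,0.41,-5.58,0.6,0,0,-0.375],
  [-1,0.41,-5.58,0.6,0,0,-0.375],
  [-1,0.41,-5.58,0.6,0,0,-0.375],
])

```text
time_s: 15.3
ee_pos: [0.4669, -0.0154, 0.202]
eef_rot: [-3.141, 0.001, 0.577]
force: [0.1, -0.3, -1.2]
grip_width: 0.0195
grip_force: 55.0
```

Run:
```python
from h import *
o=ctrl.get_obs(); print(o["ee_pos"],o["eef_rot"],o["grip_width"],o["force"],o["moment"])
goal(.4675,-.0148,.153,.577)
im,d,K,T=shot("wrist"); save("w4",im)
C=cloud(d,K,T);z=C[...,2]
b=(d>0)&(abs(C[...,0]-.4675)<.13)&(abs(C[...,1]+.015)<.13)
p=C[b&(z>.165)&(z<.19)]; print("plate",rect(p),np.percentile(p[:,2],[5,50,95]))
A=p[abs(p[:,2]-np.median(p[:,2]))<.006]; c,*_=np.linalg.lstsq(np.c_[A[:,:2]-A[:,:2].mean(0),np.ones(len(A))],A[:,2],rcond=None); print("tilt",c)
p=C[b&(z>.089)&(z<.1)]; print("rim",rect(p),len(p))
```

```text
[ 0.46685129 -0.01535752  0.20200117] [-3.14113625e+00  5.50577576e-04  5.76573393e-01] 0.019499814863859103 [ 0.14963483 -0.29550793 -1.18100581] [ 0.03756    -0.04416535 -0.02669959]
goal shift [ 0.017 -0.002  0.98 ] rot [-0.     0.001 -0.   ] rows>= 1.0
plate (array([ 0.47728867, -0.0077441 ]), (157.1, 120.8), np.float64(0.578)) [0.18109462 0.18243618 0.18833999]
tilt [0.00597344 0.00455498 0.1826386 ]
rim (array([0.53341302, 0.02796184]), (89.5, 2.3), np.float64(-0.994)) 81
```

View pics/w4.png

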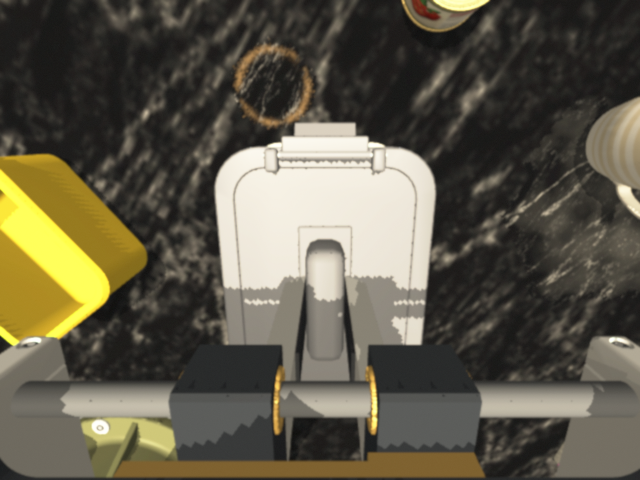

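The cover is held level and its plate lines up with the box to within 1 mm; the far clip shows at (325,135). Lower it to just above the mouth, then go on in small steps, feeling the force.

Emit:
move_arm([
  [-1,0.015,0,0.4,0,0,0],
  [-1,0.015,0,0.8,0,0,0],
  [-1,0.015,0,1.05,0,0,0],
  [-1,0.015,0,1.14,0,0,0],
  [-1,0.015,0,1.14,0,0,0],
  [-1,0.015,0,1.14,0,0,0],
])

```text
time_s: 15.95
ee_pos: [0.468, -0.015, 0.1458]
eef_rot: [3.141, -0.001, 0.577]
force: [0.1, -0.1, -2.1]
grip_width: 0.0193
grip_force: 55.0
```

Emit:
move_arm([
  [-1,0,0,0.04,0,0,0],
  [-1,0,0,0.08,0,0,0],
  [-1,0,0,0.12,0,0,0],
  [-1,0,0,0.12,0,0,0],
])

```text
time_s: 16.35
ee_pos: [0.4675, -0.0148, 0.1387]
eef_rot: [-3.141, 0.0, 0.577]
force: [-0.4, -0.0, -1.4]
grip_width: 0.0198
grip_force: 55.0
```

```bash
cat > s.py <<'E'
from h import *
o=ctrl.get_obs(); print(o["time_s"],o["ee_pos"].round(4),o["eef_rot"].round(4),o["force"].round(2),o["moment"].round(2))
E
python3 s.py
```

```text
16.35 [ 0.4675 -0.0148  0.1387] [-3.1414e+00  3.0000e-04  5.7690e-01] [-0.4  -0.01 -1.38] [-0.06 -0.01  0.01]
```

Emit:
move_arm([
  [-1,0,0,0.03,0,0,0],
  [-1,0,0,0.06,0,0,0],
  [-1,0,0,0.08,0,0,0],
  [-1,0,0,0.08,0,0,0],
])

```text
time_s: 16.75
ee_pos: [0.4676, -0.0148, 0.1348]
eef_rot: [-3.141, 0.0, 0.577]
force: [-0.2, -0.9, -1.8]
grip_width: 0.0196
grip_force: 55.0
```

Emit:
move_arm([
  [-1,0,0,0.03,0,0,0],
  [-1,0,0,0.06,0,0,0],
  [-1,0,0,0.06,0,0,0],
])

```text
time_s: 17.05
ee_pos: [0.4675, -0.0148, 0.1317]
eef_rot: [-3.141, 0.0, 0.577]
force: [0.0, 0.0, -1.7]
grip_width: 0.0198
grip_force: 55.0
```

```bash
python3 s.py
```

```text
17.05 [ 0.4675 -0.0148  0.1317] [-3.1414e+00  3.0000e-04  5.7680e-01] [ 0.04  0.   -1.73] [-0.08 -0.01 -0.04]
```

Emit:
move_arm([
  [-1,0,0,0.02,0,0,0],
  [-1,0,0,0.04,0,0,0],
  [-1,0,0,0.04,0,0,0],
])

```text
time_s: 17.35
ee_pos: [0.4675, -0.0148, 0.1298]
eef_rot: [-3.141, 0.0, 0.577]
force: [0.4, 0.2, -1.2]
grip_width: 0.0196
grip_force: 55.0
```

Emit:
move_arm([
  [-1,0,0,0.02,0,0,0],
  [-1,0,0,0.03,0,0,0],
  [-1,0,0,0.03,0,0,0],
])

```text
time_s: 17.65
ee_pos: [0.4676, -0.0149, 0.1284]
eef_rot: [-3.142, 0.0, 0.577]
force: [-0.8, -1.4, -1.3]
grip_width: 0.0195
grip_force: 55.0
```

Emit:
move_arm([
  [-1,0,0,0.02,0,0,0],
  [-1,0,0,0.03,0,0,0],
  [-1,0,0,0.03,0,0,0],
])

```text
time_s: 17.95
ee_pos: [0.4677, -0.0149, 0.1271]
eef_rot: [3.141, -0.0, 0.577]
force: [-2.1, -0.0, 4.0]
grip_width: 0.0196
grip_force: 55.0
```

```bash
python3 s.py
```

```text
17.95 [ 0.4677 -0.0149  0.1271] [ 3.1414e+00 -2.0000e-04  5.7680e-01] [-2.06 -0.04  4.02] [-0.21  0.43  0.03]
```

Emit:
move_arm([
  [-1,0,0,0.02,0,0,0],
  [-1,0,0,0.02,0,0,0],
])

```text
time_s: 18.15
ee_pos: [0.4678, -0.0148, 0.1261]
eef_rot: [3.141, -0.001, 0.577]
force: [-0.5, 0.1, 5.7]
grip_width: 0.0195
grip_force: 55.0
```

Emit:
move_arm([
  [-1,0,0,0.02,0,0,0],
  [-1,0,0,0.02,0,0,0],
])

```text
time_s: 18.35
ee_pos: [0.468, -0.0148, 0.1253]
eef_rot: [3.141, -0.001, 0.577]
force: [-0.5, -0.0, 6.3]
grip_width: 0.0199
grip_force: 55.0
```

Emit:
move_arm([
  [-1,0,0,0.02,0,0,0],
  [-1,0,0,0.02,0,0,0],
])

```text
time_s: 18.55
ee_pos: [0.4682, -0.0148, 0.1244]
eef_rot: [3.141, -0.001, 0.577]
force: [-1.2, 0.4, 7.2]
grip_width: 0.0198
grip_force: 55.0
```

```bash
python3 s.py
```

```text
18.55 [ 0.4682 -0.0148  0.1244] [ 3.1408e+00 -1.3000e-03  5.7680e-01] [-1.16  0.4   7.15] [0.02 0.14 0.03]
```

Emit:
move_arm([
  [-1,0,0,0.02,0,0,0],
  [-1,0,0,0.02,0,0,0],
])

```text
time_s: 18.75
ee_pos: [0.4682, -0.0148, 0.1235]
eef_rot: [3.141, -0.001, 0.577]
force: [-1.2, 0.8, 9.3]
grip_width: 0.0196
grip_force: 55.0
```

Emit:
move_arm([
  [-1,0,0,0.02,0,0,0],
  [-1,0,0,0.02,0,0,0],
])

```text
time_s: 18.95
ee_pos: [0.4683, -0.0148, 0.1226]
eef_rot: [3.14, -0.002, 0.577]
force: [-1.0, -0.1, 10.3]
grip_width: 0.0196
grip_force: 55.0
```

Emit:
move_arm([
  [-1,0,0,0.02,0,0,0],
  [-1,0,0,0.02,0,0,0],
])

```text
time_s: 19.15
ee_pos: [0.4684, -0.0148, 0.1218]
eef_rot: [3.14, -0.002, 0.577]
force: [0.4, 0.9, 11.2]
grip_width: 0.0199
grip_force: 55.0
```

```bash
python3 s.py
```

```text
19.15 [ 0.4684 -0.0148  0.1218] [ 3.1402e+00 -1.9000e-03  5.7680e-01] [ 0.41  0.95 11.17] [0.03 0.22 0.03]
```

Emit:
move_arm([
  [-1,0,0,0.02,0,0,0],
  [-1,0,0,0.02,0,0,0],
])

```text
time_s: 19.35
ee_pos: [0.4685, -0.0148, 0.1209]
eef_rot: [3.14, -0.002, 0.577]
force: [-0.6, -0.1, 12.4]
grip_width: 0.0193
grip_force: 55.0
```

Emit:
move_arm([
  [-1,0,0,0.02,0,0,0],
  [-1,0,0,0.02,0,0,0],
])

```text
time_s: 19.55
ee_pos: [0.4686, -0.0148, 0.12]
eef_rot: [3.14, -0.002, 0.577]
force: [-0.8, 1.0, 11.4]
grip_width: 0.0195
grip_force: 55.0
```

```bash
python3 s.py
```

```text
19.55 [ 0.4686 -0.0148  0.12  ] [ 3.1399e+00 -2.3000e-03  5.7680e-01] [-0.85  1.03 11.39] [0.02 0.18 0.01]
```

Emit:
move_arm([
  [-1,0,0,0.015,0,0,0],
  [-1,0,0,0.015,0,0,0],
])

```text
time_s: 19.75
ee_pos: [0.4687, -0.0148, 0.1193]
eef_rot: [3.14, -0.003, 0.577]
force: [-0.2, 0.8, 12.4]
grip_width: 0.0196
grip_force: 55.0
```

Emit:
move_arm([
  [-1,0,0,0.015,0,0,0],
  [-1,0,0,0.015,0,0,0],
])

```text
time_s: 19.95
ee_pos: [0.4682, -0.0149, 0.1182]
eef_rot: [3.14, -0.001, 0.577]
force: [0.2, -1.0, 3.2]
grip_width: 0.0197
grip_force: 55.0
```

```bash
python3 s.py
```

```text
19.95 [ 0.4682 -0.0149  0.1182] [ 3.1403e+00 -1.3000e-03  5.7700e-01] [ 0.23 -0.97  3.23] [ 0.01 -0.12 -0.02]
```

Emit:
move_arm([
  [-1,0,0,0.01,0,0,0],
  [-1,0,0,0.01,0,0,0],
])

```text
time_s: 20.15
ee_pos: [0.4682, -0.0149, 0.1175]
eef_rot: [3.14, -0.001, 0.577]
force: [0.5, -0.7, 9.4]
grip_width: 0.0195
grip_force: 55.0
```

Emit:
move_arm([
  [-1,0,0,0.01,0,0,0],
  [-1,0,0,0.01,0,0,0],
])

```text
time_s: 20.35
ee_pos: [0.4682, -0.0149, 0.1171]
eef_rot: [3.14, -0.001, 0.577]
force: [-1.2, -1.8, 9.6]
grip_width: 0.0195
grip_force: 55.0
```

Emit:
move_arm([
  [-1,0,0,0.01,0,0,0],
  [-1,0,0,0.01,0,0,0],
])

```text
time_s: 20.55
ee_pos: [0.4683, -0.0149, 0.1167]
eef_rot: [3.14, -0.001, 0.577]
force: [-1.0, -0.2, 10.6]
grip_width: 0.0192
grip_force: 55.0
```

```bash
python3 s.py
```

```text
20.55 [ 0.4683 -0.0149  0.1167] [ 3.1404e+00 -1.5000e-03  5.7670e-01] [-1.02 -0.24 10.56] [-0.12  0.45  0.03]
```

Emit:
move_arm([
  [-1,0,0,0.015,0,0,0],
  [-1,0,0,0.015,0,0,0],
])

```text
time_s: 20.75
ee_pos: [0.4683, -0.0149, 0.1161]
eef_rot: [3.14, -0.002, 0.577]
force: [-2.7, -0.6, 13.6]
grip_width: 0.0199
grip_force: 55.0
```

Emit:
move_arm([
  [-1,0,0,0.015,0,0,0],
  [-1,0,0,0.015,0,0,0],
])

```text
time_s: 20.95
ee_pos: [0.4683, -0.0149, 0.1155]
eef_rot: [3.14, -0.002, 0.577]
force: [-2.5, -1.4, 15.4]
grip_width: 0.0195
grip_force: 55.0
```

```bash
python3 s.py
```

```text
20.95 [ 0.4683 -0.0149  0.1155] [ 3.1403e+00 -1.6000e-03  5.7670e-01] [-2.48 -1.41 15.37] [-0.06  0.79 -0.01]
```

Emit:
move_arm([
  [-1,0,0,0.015,0,0,0],
  [-1,0,0,0.015,0,0,0],
])

```text
time_s: 21.15
ee_pos: [0.4684, -0.0149, 0.115]
eef_rot: [3.14, -0.002, 0.577]
force: [-5.8, -0.3, 18.4]
grip_width: 0.0196
grip_force: 55.0
```

Emit:
move_arm([
  [-1,0,0,0.015,0,0,0],
  [-1,0,0,0.015,0,0,0],
])

```text
time_s: 21.35
ee_pos: [0.4684, -0.0149, 0.1144]
eef_rot: [3.14, -0.002, 0.577]
force: [-5.7, -0.4, 20.6]
grip_width: 0.0197
grip_force: 55.0
```

Run:
```python
exec(open("s.py").read())
im,d,K,T=shot("wrist"); save("w5",im); C=cloud(d,K,T)
# profile along box x of plate top heights
u=np.array([np.cos(.577),np.sin(.577)]); v=np.array([-u[1],u[0]])
D=C[...,:2]-np.array([.4675,-.0148]); a=D@u; w=D@v
for lo in np.arange(-.06,.09,.01):
    for s in (-1,1):
        m=(d>0)&(a>lo)&(a<lo+.01)&(w*s>.032)&(w*s<.055)&(C[...,2]>.08)&(C[...,2]<.12)
        if m.sum()>5: print(round(lo,2),s,np.median(C[m][:,2]).round(4),end="; ")
ctrl.camera("scene"); im,d=ctrl.camera("scene"); save("s5",cv2.resize(im[200:320,270:450],None,fx=4,fy=4,interpolation=cv2.INTER_CUBIC))
```

```text
21.35 [ 0.4684 -0.0149  0.1144] [ 3.1401e+00 -1.7000e-03  5.7680e-01] [-5.71 -0.45 20.55] [0.04 1.3  0.04]
-0.04 -1 0.0947; -0.04 1 0.0947; -0.03 -1 0.0946; -0.03 1 0.0947; -0.02 -1 0.0947; -0.02 1 0.0947; -0.01 -1 0.0947; -0.01 1 0.0947; 0.0 -1 0.0948; 0.0 1 0.0947; 0.01 -1 0.0947; 0.01 1 0.0947; 0.02 -1 0.0947; 0.02 1 0.0948; 0.03 -1 0.0947; 0.03 1 0.0947; 0.04 -1 0.0947; 0.04 1 0.0947; 0.05 -1 0.0947; 0.05 1 0.0947; 0.06 -1 0.0951; 0.06 1 0.0951; 0.07 -1 0.0956; 0.07 1 0.0956; 0.08 -1 0.0948; 0.08 1 0.0941;
```

View pics/w5.png

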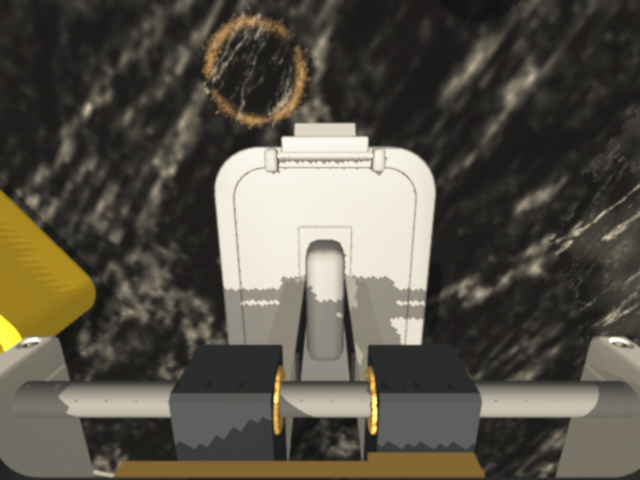

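The force dropped from 12 N to 3 N and then rose steadily: a snap, then the plate met the rim. In the picture the far clip at (325,135) hangs straight. Relax the load, let go, and check both ends.

Emit:
move_arm([
  [-1,0,0,-0.03,0,0,0],
  [-1,0,0,-0.06,0,0,0],
  [-1,0,0,-0.09,0,0,0],
  [-1,0,0,-0.11,0,0,0],
  [-1,0,0,-0.11,0,0,0],
])

```text
time_s: 22.0
ee_pos: [0.4681, -0.0149, 0.1187]
eef_rot: [3.141, -0.001, 0.577]
force: [3.3, -1.2, 3.6]
grip_width: 0.0193
grip_force: 55.0
```

```bash
python3 s.py
```

```text
22.0 [ 0.4681 -0.0149  0.1187] [ 3.1407e+00 -1.1000e-03  5.7680e-01] [ 3.32 -1.17  3.57] [-0.24 -0.42  0.01]
```

View pics/s5.png

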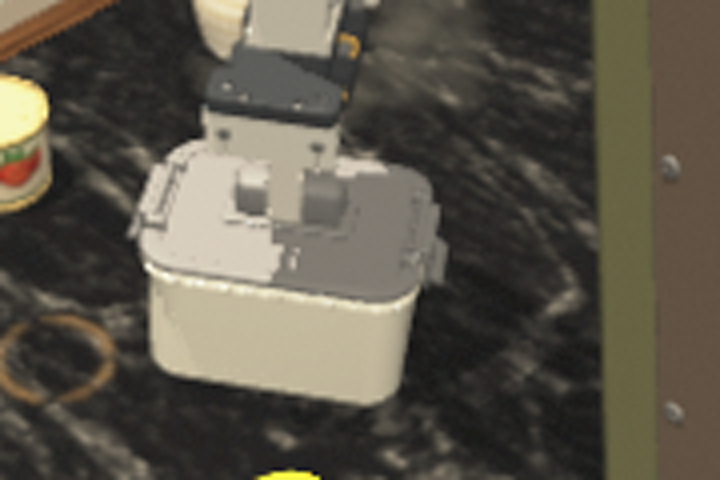

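Cropped scene: the cover sits flush on the white box, with the clips at both ends (155,200) and (432,245). Now let go, straight up.

Emit:
move_arm([
  [-1,0,0,-0.02,0,0,0],
  [-1,0,0,-0.02,0,0,0],
  [0.2,0,0,-0.02,0,0,0],
  [0.2,0,0,-0.02,0,0,0],
  [0.2,0,0,-0.02,0,0,0],
  [0.2,0,0,-0.02,0,0,0],
  [0.2,0,0,-0.4,0,0,0],
  [0.2,0,0,-1.0,0,0,0],
  [0.2,0,0,-1.8,0,0,0],
  [0.2,0,0,-2.6,0,0,0],
  [0.2,0,0,-2.6,0,0,0],
  [0.2,0,0,-2.6,0,0,0],
])

```text
time_s: 23.2
ee_pos: [0.4676, -0.0148, 0.2485]
eef_rot: [3.141, -0.001, 0.577]
force: [0.1, 0.3, -0.2]
grip_width: 0.0564
grip_force: 0.0
```

Run:
```python
exec(open("s.py").read())
print(o["grip_width"])
im,d,K,T=shot("wrist"); C=cloud(d,K,T); save("w6",im)
u=np.array([np.cos(.577),np.sin(.577)]); v=np.array([-u[1],u[0]])
D=C[...,:2]-np.array([.4675,-.0148]); a=D@u; w=D@v; z=C[...,2]
b=(d>0)&(abs(a)<.12)&(abs(w)<.09)
p=C[b&(z>.085)&(z<.11)]; print(rect(p))
A=C[b&(abs(a)<.065)&(abs(w)>.03)&(abs(w)<.055)&(z>.085)&(z<.115)]
c,*_=np.linalg.lstsq(np.c_[(A[:,:2]-[.4675,-.0148])@np.c_[u,v],np.ones(len(A))],A[:,2],rcond=None); print("slopes, height",c.round(4))
for s in (-1,1):
    m=b&(a*s>.074)&(abs(w)<.024)&(z>.05); print(s,"clip outermost a",np.percentile(a[m]*s,[90,98,100]).round(4),z[m].min().round(3),z[m].max().round(3))
```

```text
23.2 [ 0.4676 -0.0148  0.2485] [ 3.141e+00 -7.000e-04  5.768e-01] [ 0.05  0.32 -0.22] [ 0.04 -0.03  0.02]
0.05637414375081338
(array([ 0.46848489, -0.01324243]), (172.5, 120.3), np.float64(0.577))
slopes, height [ 0.0018 -0.0008  0.0999]
-1 clip outermost a [0.0832 0.0841 0.0846] 0.099 0.108
1 clip outermost a [0.0906 0.0924 0.0924] 0.079 0.109
```

View pics/w6.png

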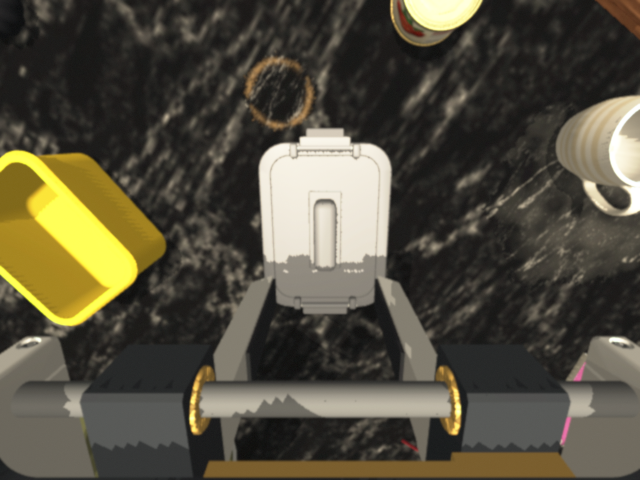

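From above, the cover is level and at home height (plate top about 0.100-0.101), and its far clip at (325,133) hangs straight. I'll turn half round to check the near clip in the same way.

Emit:
move_arm([
  [0.2,0,0,0,0,0,-0.145],
  [0.2,0,0,0,0,0,-0.29],
  [0.2,0,0,0,0,0,-0.435],
  [0.2,0,0,0,0,0,-0.58],
  [0.2,0,0,0,0,0,-0.725],
  [0.2,0,0,0,0,0,-0.87],
  [0.2,0,0,0,0,0,-1.015],
  [0.2,0,0,0,0,0,-1.16],
  [0.2,0,0,0,0,0,-1.305],
  [0.2,0,0,0,0,0,-1.45],
  [0.2,0,0,0,0,0,-1.57],
  [0.2,0,0,0,0,0,-1.57],
])

```text
time_s: 24.45
ee_pos: [0.4672, -0.0148, 0.2469]
eef_rot: [-3.14, -0.002, 2.149]
force: [0.7, -0.1, 0.6]
grip_width: 0.0565
grip_force: 0.0
```

Emit:
move_arm([
  [0.2,0,0,0,0,0,-0.145],
  [0.2,0,0,0,0,0,-0.29],
  [0.2,0,0,0,0,0,-0.435],
  [0.2,0,0,0,0,0,-0.58],
  [0.2,0,0,0,0,0,-0.725],
  [0.2,0,0,0,0,0,-0.87],
  [0.2,0,0,0,0,0,-1.015],
  [0.2,0,0,0,0,0,-1.16],
  [0.2,0,0,0,0,0,-1.305],
  [0.2,0,0,0,0,0,-1.45],
  [0.2,0,0,0,0,0,-1.57],
  [0.2,0,0,0,0,0,-1.57],
])

```text
time_s: 25.65
ee_pos: [0.4673, -0.0148, 0.2475]
eef_rot: [3.141, -0.001, -2.568]
force: [0.3, -0.4, 0.0]
grip_width: 0.056
grip_force: 0.0
```

Run:
```python
exec(open("s.py").read())
im,d,K,T=shot("wrist"); C=cloud(d,K,T); save("w7",im)
u=np.array([np.cos(.577),np.sin(.577)]); v=np.array([-u[1],u[0]])
D=C[...,:2]-np.array([.4675,-.0148]); a=D@u; w=D@v; z=C[...,2]
b=(d>0)&(abs(a)<.12)&(abs(w)<.09)
A=C[b&(abs(a)<.065)&(abs(w)>.03)&(abs(w)<.055)&(z>.085)&(z<.115)]
c,*_=np.linalg.lstsq(np.c_[(A[:,:2]-[.4675,-.0148])@np.c_[u,v],np.ones(len(A))],A[:,2],rcond=None); print("slopes, height",c.round(4))
for s in (-1,1):
    m=b&(a*s>.074)&(abs(w)<.024)&(z>.05); print(s,"clip outermost a",np.percentile(a[m]*s,[90,98,100]).round(4),z[m].min().round(3),z[m].max().round(3))
```

```text
25.65 [ 0.4673 -0.0148  0.2475] [ 3.1405e+00 -1.3000e-03 -2.5679e+00] [ 0.28 -0.37  0.04] [ 0.1  -0.13 -0.07]
slopes, height [-0.001 -0.     0.1  ]
-1 clip outermost a [0.0891 0.0909 0.091 ] 0.079 0.109
1 clip outermost a [0.084  0.0852 0.0857] 0.099 0.109
```

View pics/w7.png

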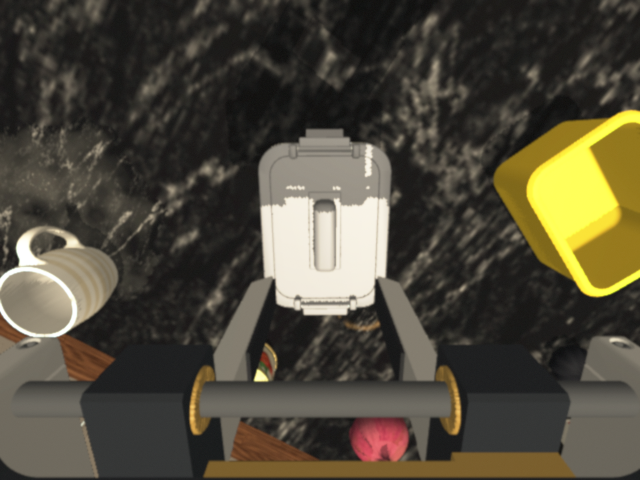

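The near clip at (325,135) mirrors the far one (0.091 against 0.092 m), and the plate is level and at home height. Both clips have snapped, so I'm handing in.

```bash
python3 -c "
from station import ctrl
print(ctrl.hand_in())"
```

```text
the job is handed in; nothing more can be done
None
```

The garlic bulb is in the white box and the cover is fully home with both clips snapped under the rim; the wrist force read about 21 N at most while pressing, and the job was handed in at about 26 s on the robot's clock.

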